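# Index the curing slide one hole on and unload the cured block

### The arm

A 6-joint arm with a two-finger parallel gripper is mounted at the origin on a cart in front of the work surface, level with it; the furniture and walls round the work are solid. World frame = base frame: x ahead of the robot, y to its left, z up, the work surface at z = 0. Lengths are in m, angles in degrees, forces in N, time in s.
With the tool pointing down it reaches from about 0.25 to 0.725 m from the base axis. Payload 9.7 kg.
Tool frame: the origin (TCP) lies at the very end of the fingers, on their centre line; the grasp point (between the pads) lies grasp_offset behind it (grasp_offset is the distance from the TCP to the grasp point, in m); z points along the fingers, y is the line along which they close (so a half turn about z gives the same grasp; the last joint's range is limited). The gripper opens to 85 mm and grips with 20 to 120 N. Pads are 22 mm wide; open, the fingers measure 114 mm over their backs; the gripper's body (76 mm by 85 mm) begins 54 mm behind the grasp point. The pads swing forward as they close: fully open they stand 13 mm farther back than shut.
Start: joints at [-66.578, 4.979, 10.078, 95.1, 0, 90], TCP at [0.219, -0.505, 0.231] pointing down, gripper open.
Joint ranges: [-179.16, 179.16], [-48.56, 103.87], [-65.8, 70.77], [-126.05, 130.52], [-82.76, 87.17], [-180, 180]. Speed limits (degrees/s): [127.2, 127.2, 147.25, 180, 180, 180].

### API

Orientations are given as [roll, pitch, yaw] about the fixed x, y, z axes, in that order (R = Rz(yaw) Ry(pitch) Rx(roll)).
In Python, from workcell import get_obs, camera, calibration, job_done, recognise, cut_out, mark_of, grasp_offset gives the robot as it stands.
- The arm moves only by the tool servo_tool, never from a script. Its argument "moves" is a list of rows, each a list of 3 entries, a list of its own where there are three numbers: the turn, a rotation vector about the tool's x, y, z in degrees, then the shift along the tool's x, y, z in m, then the opening in per cent of the stroke, from 0 (shut) to 100 (fully open). In form: [[[ax, ay, az], [x, y, z], claw], ...]. A call has 1 to 12 rows; each row shifts and turns the commanded pose from where the row before left it, along the tool's axes as they then stand; what a row does not reach is not made up. A row lasts 1/10 s, in which the tool goes at most 50 mm and 8.59 degrees, less where a joint would pass 70% of its speed; a pose out of reach is approached as far as the arm can. A call is refused whole if a number of a shift passes 0.05 or a number of a turn 8.59, either way. A call with a gripper value outside its range is refused whole. The fingers move at their own pace and stop on an object; "force" is the grip in N (left out, the last holds). Time passes only in rows, so rows that do not move let the fingers close. It gives the time, the measured TCP pose, the force, the opening and the grip force at its end, in the units of the state.
- get_obs(): the state, without advancing time (a new reading comes with each control period).
- camera(name): name is "scene" or "top" or "wrist"; returns (picture, depth): 400x640x3 uint8, red, green, blue; 400x640 float32, m along the optical axis (not along the pixel's ray), 0 where there is no reading.
- calibration(name): a dict with "camera_matrix" (3x3 intrinsics, pixels), "R" (3x3) and "t" (3): a world point X has camera coordinates R X + t. Camera axes: x right, y down, z forward; pixel columns grow to the right and rows downward; lengths in m; the calibration is good to about 2 mm. A picture is of the moment at which its call begins: read the wrist's pose just before it. calibration takes no time and is no camera call; for the wrist camera it gives the pose at the moment of the call.
- job_done(): hands the job in; it is judged then, once.
Trained networks look in the newest picture that a camera, given by its name, has taken for a name from the list of things; names that differ only in an ending like _2 or _b are one class to them, and where a whole thing is asked for, a point or a joint stands for the part that bears it (a point fixed in the world has none). Each returns a list of dicts, best first, with "score" (0 to 1); they miss things now and then, are a little off and sometimes report something else, mostly with a low value. They report only what shows in the picture. A call takes as long as a camera call. They do not tell look-alikes from the thing itself.
- recognise(name, camera): "xyz" ([x, y, z] in m, in the coordinates of the camera as it stood for that picture, good to about 4 mm: the middle of the surface that is visible of it).
- cut_out(name, camera): "mask" (400x640 bool, what is visible of it).
- mark_of(name, camera): "xyz" ([x, y, z] in m, in the coordinates of the camera as it stood for that picture, good to about 4 mm: a listed point, or the origin of a listed thing).
The state is a dict: "time": time; "q": joint angles; "qd": joint speeds; "joint_efforts": joint torques, N m; "ee_pos": TCP position; "tcp_rot": TCP orientation; "wrist_force": force on the tool from outside, world axes, zero at the start; "torque": the same for the moment, N m; "opening": finger opening in m; "grasp_force": force on a finger pad.
Only numpy, scipy, OpenCV 4.12 (cv2) and the standard library are available. Lean on these libraries where they do the work, as an engineer would, in place of code of your own. Each camera call takes 0.05 s, during which the arm holds its last target. There are 200 camera calls.

### The job

The first resin block under the curing lamp is ready. Pull up the plunger knob on the lamp's mould carriage, draw the carriage out one hole and let the plunger snap in there, so that the second block stays under the hood, seated in its cavity. Then lift the first block out of the mould and set it down - do not drop it - upright on its resin foot in the steel tray, clear of the finished block already standing there, which must not be knocked over.

Things in the scene. Friction and masses are not known exactly. Their poses are not given: they have to be found in the camera images.
- curing_slide: UV curing slide, fixed: aluminium bed 290 x 92 mm, its top 14 mm high; over its rear a lamp hood 86 mm high (x +3 to +121 mm), open in front, with amber sides. Origin on the counter, mid-width; x along the slide (carriage is drawn out along -x), z up. Bed x -168 to +122. Index holes (8 mm; pin 6 mm) on y = 0 at x -30 (home), -85 (next), -140. Side guides 28 mm high.
- carriage (a joint): m the carriage is drawn out along the slide's -x: 0 at the home hole (start), 0.055 next hole, 0.110 last; 1 mm of play when locked, 1.5 N friction. On it is a white mould 106 x 58 mm, top 33 mm above the counter, with cavities on y = 0 at slide x +30 (first) and +85 mm (second) with the carriage at 0. At 0.055 the first cavity is in the open, at x -25 mm.
- plunger (a joint): lift of the spring plunger, m: 0 = pin fully down in a hole (locked), clear of the bed from 0.008, stop at 0.013. Its spring presses down with 5 N at 0 and 8 N at the stop, so the knob has to be held up while the carriage leaves a hole; let go over a hole, the pin drops to 0 by itself. Resting on the bed between holes it reads 0.007 to 0.008.
- knob (a point): middle of the round black pull knob, 26 mm across, 19 mm tall, upright at the front of the carriage, 54 mm above the counter when the pin is down (top 61 mm). Under it a steel barrel 16 mm across (21 mm at its foot) stands on the carriage plate, whose top is 21 mm high. The knob lifts straight up and travels with the carriage, 60 mm in front of the first cavity.
- block_first_mid (a point): middle of the cured block to unload, in the front cavity; 33 mm tall, 22 g, z up, x along the slide's x. From below: resin foot 26 x 20 x 8 mm (in the cavity, 1 mm of room all round), grey holder plate 34 x 28 x 3 mm resting on the mould (top 5.5 mm below this point), grey stub 16 x 16 x 22 mm to grip (top 16.5 mm above this point). The foot's underside is 16.5 mm below this point.
- block_first: the same block; origin at the centre of its foot's underside.
- block_second_mid (a point): middle of the second block, of the same shape, in the rear cavity under the hood, where it stays.
- second_seat (a point): where the second block's middle is while it sits in its cavity; travels with the carriage.
- tray: open steel tray, loose, 0.4 kg, 150 mm along its x by 106 mm along its y, rim 16 mm high, floor and walls 3 mm thick. Origin: centre of its underside. It lies left or right of the slide, its x axis within 0.3 rad of the robot's x; a note pad of like size lies on the other side.
- block_done_mid (a point): middle of the finished block, of the same shape, that stands upright in the tray 30 to 45 mm from the tray's centre towards its +x.
Mind the look-alikes: they are no part of the job. Leave any purple, red or turquoise look-alike of the part that bears block_done_mid alone.

How it is judged (in metres and radians):
On the way, in this order (a step that is already met when the one before it is completed fails the run):
1. the plunger is pulled clear and the carriage is on its way from the first hole (value of joint plunger above 0.0065 m and value of joint carriage between 0.008 and 0.048 m).
2. the plunger has snapped into the next hole (value of joint carriage between 0.0525 and 0.0575 m and value of joint plunger below 0.0015 m), for 0.2 s.
3. the first block is lifted out of the mould, the carriage locked (all of step 2 and z of block_first_mid in the frame of curing_slide above 0.052 m), for 0.05 s.
At the end, for the whole second after the job is handed in: Carriage locked 0.055 m out (2.5 mm), plunger down (1.5 mm); first block upright (0.12 rad) on the tray's floor (3 mm), inside its walls, 28 mm or more from the finished block, which is upright too; second block in its cavity (4 mm) and upright (all of step 2 and x of block_first_mid in the frame of tray between -0.068 and 0.068 m and y of block_first_mid in the frame of tray between -0.046 and 0.046 m and z of block_first_mid in the frame of tray between 0.0165 and 0.0225 m and angle between each of block_first_mid, block_second_mid, block_done_mid's own z axis and vertical below 0.12 rad and horizontal distance between block_second_mid and second_seat below 0.004 m and horizontal distance between block_first_mid and block_done_mid above 0.028 m); the robot touches nothing.
It fails at once if the carriage is drawn on past the next hole, so that the second block comes out of the hood (value of joint carriage above 0.07 m).
It fails at once if the first block is dropped (falls freely more than about 18 mm) (contact force between the fingers and block_first below 0.05 N and linear speed of block_first above 0.6 m/s).
It fails at once if the finished block in the tray is knocked over (angle between block_done_mid's own z axis and vertical above 0.6 rad).
It also fails if it takes over 54 s, if anything falls off the work surface, if the arm or the gripper's body presses on something with over 40 N, if the wrist force passes 120 N, or if a joint passes its speed limit or range.

## Working session

There is one attempt and no reset: what is moved stays moved. The work goes in short steps, Python scripts to look and compute and a tool call to move; the robot and the scene stay as the last step left them, time stands still between calls to the robot, and variables do not carry over. Pictures are saved under pics/ and viewed, at most 10 in all, crops included, and the job is handed in when it is done.

Besides the shell and the picture viewer there is one more tool, called after ">>>" as name(argument=value, ...), one argument or row to a line, values as JSON. servo_tool: Moves the arm, as the interface text tells. Its arguments: {"type":"object","properties":{"moves":{"type":"array"},"force":{"type":"number"}},"required":["moves"]}

```bash
mkdir -p pics; cat > h.py <<'E'
import numpy as np, cv2
from workcell import *
def world(p,cal): return np.asarray(cal["R"]).T@(np.asarray(p)-np.asarray(cal["t"]))
def marks(names,cam):
    cal=calibration(cam)
    for n in names:
        for r in mark_of(n,cam)[:3]: print(cam,n,round(r["score"],2),np.round(world(r["xyz"],cal),4))
E
python3 - <<'E'
from h import *
print(get_obs()); print("go",grasp_offset if not callable(grasp_offset) else grasp_offset())
a=camera("scene")[0]; 
cv2.imwrite("pics/scene.png",a[:,:,::-1])
N=["curing_slide","knob","block_first_mid","block_second_mid","tray","block_done_mid"]
marks(N,"scene")
b=camera("top")[0]; cv2.imwrite("pics/top.png",b[:,:,::-1]); marks(N,"top")
E
```

```text
{'time': 0.0, 'q': array([-6.65746540e+01,  5.01129355e+00,  1.00316966e+01,  9.50976244e+01,
       -1.84521478e-04,  8.99991316e+01]), 'qd': array([ 0.06604421, -0.13165573,  0.05977664,  0.06223051, -0.06532919,
       -0.02063481]), 'joint_efforts': array([-5.24559189e-03, -5.20389318e+01,  4.64802647e+01,  1.64346228e-02,
       -1.80424149e-04, -6.05327244e-06]), 'ee_pos': array([ 0.21856176, -0.50445637,  0.2305565 ]), 'tcp_rot': array([-1.79922779e+02,  1.83350870e-04,  2.34262146e+01]), 'wrist_force': array([ 0.67491414, -0.51393695,  0.12419265]), 'torque': array([-0.04188114,  0.00911884, -0.03423705]), 'grasp_force': 0.0, 'opening': 0.08530488446437955}
go 0.0187
scene tray 0.63 [0.5708 0.2433 0.0034]
scene block_done_mid 0.54 [0.4846 0.3735 0.0183]
scene block_done_mid 0.47 [0.6032 0.259  0.0205]
top curing_slide 0.94 [0.6178 0.002  0.0046]
top knob 0.56 [0.5898 0.     0.0539]
top tray 0.81 [ 5.709e-01  2.423e-01 -2.000e-04]
top block_done_mid 0.76 [0.4893 0.38   0.0141]
top block_done_mid 0.68 [0.7263 0.1378 0.0168]
top block_done_mid 0.67 [0.6074 0.2607 0.0207]
```

View pics/scene.png

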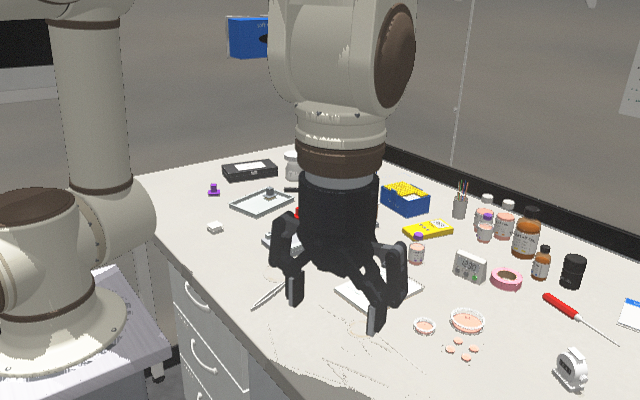

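View pics/top.png

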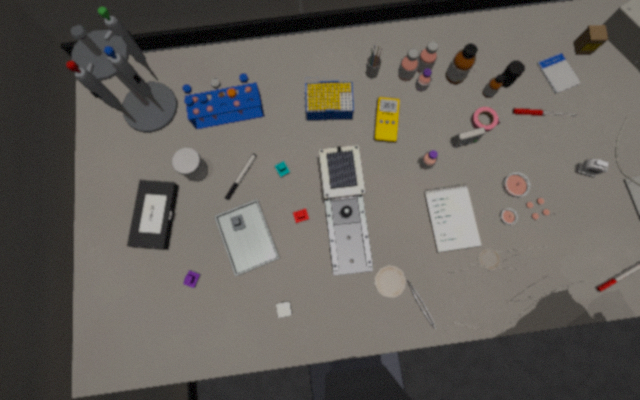

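The top view shows the slide near (345,205) with the knob at (346,211). The tray is at (247,238) and holds the grey finished block at (238,222). The purple, red and turquoise look-alikes stand outside the tray. The slide's yaw is about +6.7°, so I'll move above it for a closer look.

>>> servo_tool(
  moves=[
    [[0,0,8.4],[0,0,0],60],
    [[0,0,8.4],[0,0,0],60],
    [[0,0,0],[0.028,-0.033,0],60],
    [[0,0,0],[0.028,-0.033,0],60],
    [[0,0,0],[0.028,-0.033,0],60],
    [[0,0,0],[0.028,-0.033,0],60],
    [[0,0,0],[0.028,-0.033,0],60],
    [[0,0,0],[0.028,-0.033,0],60],
    [[0,0,0],[0.028,-0.033,0],60],
    [[0,0,0],[0.028,-0.033,0],60],
    [[0,0,0],[0.028,-0.033,0],60],
    [[0,0,0],[0.028,-0.033,0],60],
  ],
)

```text
time: 1.9
ee_pos: [0.4594, -0.1429, 0.2315]
tcp_rot: [180.0, -0.0, 6.6]
wrist_force: [0.6, -0.7, 0.5]
opening: 0.0513
grasp_force: 0.0
```

>>> servo_tool(
  moves=[
    [[0,0,0],[0.026,-0.033,0],45],
    [[0,0,0],[0.026,-0.033,0],45],
    [[0,0,0],[0.026,-0.033,0],45],
    [[0,0,0],[0.026,-0.033,0],45],
    [[0,0,0],[0,0,0],45],
    [[0,0,0],[0,0,0],45],
  ],
)

```text
time: 2.5
ee_pos: [0.5469, -0.0008, 0.2309]
tcp_rot: [180.0, 0.1, 6.7]
wrist_force: [0.7, 0.4, -0.4]
opening: 0.0384
grasp_force: 0.0
```

```bash
python3 - <<'E'
from h import *
o=get_obs(); print(o["time"],o["ee_pos"],o["tcp_rot"],o["opening"])
a,d=camera("wrist"); cv2.imwrite("pics/w1.png",a[:,:,::-1])
N=["curing_slide","knob","block_first_mid","tray","block_done_mid"]
marks(N,"wrist")
c=calibration("wrist"); np.savez("w1.npz",d=d,K=c["camera_matrix"],R=c["R"],t=c["t"])
E
```

```text
2.5 [ 0.54685633 -0.00075474  0.23086723] [1.79993183e+02 5.67286474e-02 6.73204096e+00] 0.038443415832640986
wrist curing_slide 0.9 [0.6212 0.0016 0.0014]
wrist knob 0.97 [0.5877 0.0007 0.0549]
wrist block_first_mid 0.66 [0.6066 0.2508 0.0216]
wrist tray 0.89 [0.5624 0.2417 0.004 ]
wrist tray 0.58 [0.6062 0.2543 0.0194]
wrist block_done_mid 0.59 [0.6048 0.2543 0.0202]
wrist block_done_mid 0.59 [0.5999 0.1076 0.0166]
```

View pics/w1.png

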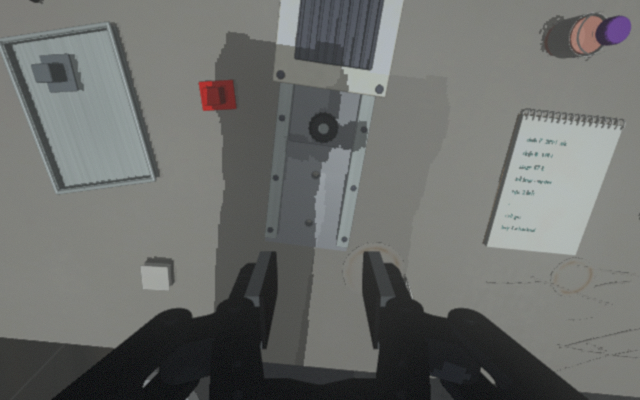

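The wrist view shows the knob at (322,127) and the index holes at (315,175) and (308,222). The bed is tilted relative to the tool, so I'll compute its yaw properly from pixels.

```bash
python3 - <<'E'
from h import *
z=np.load("w1.npz"); K,R,t,d=z["K"],z["R"],z["t"],z["d"]
def P(u,v):
    D=np.median(d[v-1:v+2,u-1:u+2]); return R.T@(D*np.linalg.inv(K)@[u,v,1]-t)
for n,p in dict(knob=(318,121),h2=(315,175),h3=(308,222),rL1=(270,232),rL2=(281,117),rR1=(345,240),rR2=(363,130),tA=(57,190),tB=(154,180),tC=(108,24),tD=(4,41),hoodL=(281,75),hoodR=(379,89),cam=(58,72)).items(): print(n,np.round(P(*p),4))
# rim/knob by depth: world point cloud
v,u=np.mgrid[0:400,0:640]; W=(np.stack([u,v,np.ones_like(u)],-1)@np.linalg.inv(K).T*d[...,None]-t)@R
X,Y,Z=W[...,0],W[...,1],W[...,2]
m=(d>0)&(abs(X-.588)<.03)&(abs(Y)<.03)&(Z>.055)&(Z<.07)
print("knob top",np.median(Z[m]),(X[m].min()+X[m].max())/2,(Y[m].min()+Y[m].max())/2,X[m].max()-X[m].min(),Y[m].max()-Y[m].min())
m=(d>0)&(Z>.011)&(Z<.02)&(Y>.15)&(Y<.33)&(X>.45)&(X<.68)
r=cv2.minAreaRect(np.c_[X[m],Y[m]].astype(np.float32)); print("tray rim",r)
m=(d>0)&(Z>.03)&(Z<.04)&(Y>.2)&(Y<.3)&(X>.5)&(X<.68)
print("stub",cv2.minAreaRect(np.c_[X[m],Y[m]].astype(np.float32)))
m=(d>0)&(Z>.024)&(Z<.032)&(abs(Y)<.06)&(X>.44)&(X<.6)
print("guides",cv2.minAreaRect(np.c_[X[m],Y[m]].astype(np.float32)))
print("cam",-R.T@t)
E
```

```text
knob [0.593  0.0047 0.0614]
h2 [0.5289 0.001  0.0012]
h3 [0.4737 0.0028 0.0023]
rL1 [0.4681 0.0422 0.0277]
rL2 [0.5893 0.04   0.0283]
rR1 [ 0.468  -0.0385  0.028 ]
rR2 [ 0.5859 -0.0399  0.0281]
tA [0.4853 0.2713 0.0154]
tB [0.5081 0.1687 0.0155]
tC [0.6533 0.2054 0.0165]
tD [0.6278 0.3035 0.0152]
hoodL [0.627  0.0384 0.0736]
hoodR [ 0.6253 -0.0417  0.0731]
cam [0.6063 0.2493 0.0257]
knob top 0.06156114107257294 0.5879118993236108 -0.00031181131793743544 0.026416680814293714 0.02632626302493961
tray rim ((0.5682312846183777, 0.23930586874485016), (0.1544267237186432, 0.11113379895687103), 14.308283805847168)
stub ((0.6047689318656921, 0.2566957175731659), (0.01605060137808323, 0.017320631071925163), 8.185588836669922)
guides ((0.5304685235023499, 0.00098332017660141), (0.09101233631372452, 0.14090152084827423), 88.58366394042969)
cam [0.62596866 0.00724495 0.37384947]
```

Slide yaw is about -1.3°. The knob is at (0.588, 0.000) with its top at 0.0615, which matches the given height. I'll align and descend onto it.

>>> servo_tool(
  moves=[
    [[0,0,8.0],[0,0,0],45],
    [[0,0,0],[0.041,-0.001,0],45],
    [[0,0,0],[0,0,0.045],45],
    [[0,0,0],[0,0,0.045],45],
    [[0,0,0],[0,0,0.04],45],
    [[0,0,0],[0,0,0.03],45],
    [[0,0,0],[0,0,0.015],45],
    [[0,0,0],[0,0,0.012],45],
    [[0,0,0],[0,0,0],45],
    [[0,0,0],[0,0,0],45],
  ],
)

```text
time: 3.8
ee_pos: [0.5898, -0.0068, 0.0556]
tcp_rot: [-179.6, -0.6, -0.8]
wrist_force: [-27.3, 0.3, 68.9]
opening: 0.0384
grasp_force: 34.5
```

>>> servo_tool(
  moves=[
    [[0,0,0],[0,0,-0.02],45],
    [[0,0,0],[0,0,-0.02],45],
    [[0,0,0],[0,0,0],45],
    [[0,0,0],[0,0,0],45],
  ],
)

```text
time: 4.2
ee_pos: [0.588, -0.0073, 0.0848]
tcp_rot: [-179.7, -0.1, -0.8]
wrist_force: [-0.6, 0.2, -0.7]
opening: 0.0385
grasp_force: 0.0
```

```bash
python3 - <<'E'
from h import *
o=get_obs(); print(o["time"],o["ee_pos"],o["tcp_rot"],o["opening"],o["wrist_force"])
a,d=camera("wrist"); b,_=camera("scene"); cv2.imwrite("pics/w2.png",np.hstack([cv2.resize(x,(400,400) if 0 else (400,250)) for x in (a,b)])[:,:,::-1])
marks(["knob"],"wrist")
E
```

```text
4.2 [ 0.5880186  -0.00731567  0.08479315] [-1.79718616e+02 -7.42509414e-02 -8.26511716e-01] 0.0385457249198089 [-0.64676509  0.20832875 -0.71539888]
wrist knob 0.82 [0.5878 0.0006 0.0501]
```

View pics/w2.png

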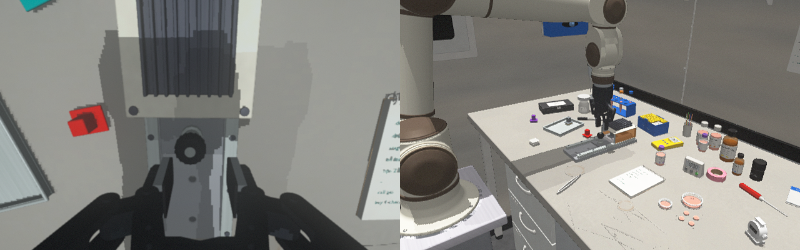

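The right wrist picture's knob at (190,148) sits left of the finger centre, because the TCP ended 7 mm off in y and a finger landed on the knob top. I'll correct y first, then descend with a check.

>>> servo_tool(
  moves=[
    [[0,0,0],[0,-0.0075,0],50],
    [[0,0,0],[0,0,0],50],
    [[0,0,0],[0,0,0.015],50],
    [[0,0,0],[0,0,0],50],
  ],
)

```text
time: 4.75
ee_pos: [0.5866, -0.0027, 0.0666]
tcp_rot: [-179.6, 0.2, -0.5]
wrist_force: [-0.0, 0.3, -0.6]
opening: 0.0429
grasp_force: 0.0
```

>>> servo_tool(
  moves=[
    [[0,0,0],[0.001,-0.003,0.004],50],
    [[0,0,0.5],[0,0,0.008],50],
    [[0,0,0],[0,0,0.008],50],
    [[0,0,0],[0,0,0],50],
    [[0,0,0],[0,0,0],50],
  ],
)

```text
time: 5.25
ee_pos: [0.5886, -0.0034, 0.0491]
tcp_rot: [-179.4, 0.0, -0.6]
wrist_force: [0.4, 0.6, 0.1]
opening: 0.0426
grasp_force: 0.0
```

>>> servo_tool(
  moves=[
    [[-0.6,0,0],[0,-0.003,0.004],50],
    [[0,0,0],[0,0,0.002],50],
    [[0,0,0],[0,0,0],50],
  ],
)

```text
time: 5.55
ee_pos: [0.5886, -0.0029, 0.0431]
tcp_rot: [-179.9, 0.0, -0.3]
wrist_force: [-0.1, 0.2, -0.3]
opening: 0.043
grasp_force: 0.0
```

>>> servo_tool(
  moves=[
    [[0,0,0],[0,-0.003,0],50],
    [[0,0,0],[0,0,0],50],
  ],
)

```text
time: 5.75
ee_pos: [0.5889, -0.0013, 0.0436]
tcp_rot: [-179.8, -0.0, -0.2]
wrist_force: [-0.5, -0.0, 0.2]
opening: 0.0426
grasp_force: 0.0
```

Close enough to centre; grip the knob at 40 N.

>>> servo_tool(
  moves=[
    [[0,0,0.5],[0,-0.001,0],20],
    [[0,0,0],[0,0,0],20],
    [[0,0,0],[0,0,0],20],
    [[0,0,0],[0,0,0],20],
    [[0,0,0],[0,0,0],20],
  ],
  force=40,
)

```text
time: 6.25
ee_pos: [0.589, 0.0002, 0.0444]
tcp_rot: [-179.3, -0.0, -0.3]
wrist_force: [-2.4, 19.2, 6.3]
opening: 0.0241
grasp_force: 39.0
```

>>> servo_tool(
  moves=[
    [[0,0,0],[0,-0.002,0],20],
    [[0,0,0],[0,0,-0.004],20],
    [[0,0,0],[0,0,-0.004],20],
    [[0,0,0],[0,0,-0.003],20],
    [[0,0,0],[0,0,0],20],
  ],
)

```text
time: 6.75
ee_pos: [0.5885, 0.0003, 0.0537]
tcp_rot: [-179.4, 0.1, -0.3]
wrist_force: [1.8, 14.4, -8.6]
opening: 0.024
grasp_force: 39.6
```

>>> servo_tool(
  moves=[
    [[0,0,0],[0,-0.001,-0.0015],20],
    [[0,0,0],[-0.005,0,0],20],
    [[0,0,0],[-0.005,0,0],20],
    [[0,0,0],[-0.005,-0.0005,0],20],
    [[0,0,0],[-0.005,0,0],20],
    [[0,0,0],[0,0,0],20],
  ],
)

```text
time: 7.35
ee_pos: [0.5675, 0.0009, 0.0547]
tcp_rot: [-179.4, 0.2, -0.2]
wrist_force: [-1.5, 13.8, -8.5]
opening: 0.0242
grasp_force: 39.7
```

>>> servo_tool(
  moves=[
    [[0,0,0],[-0.006,-0.0005,0],20],
    [[0,0,0],[-0.006,-0.0005,0],20],
    [[0,0,0],[-0.006,0,0],20],
    [[0,0,0],[-0.006,0,0],20],
    [[0,0,0],[-0.006,0,0],20],
    [[0,0,0],[-0.003,0,0],20],
    [[0,0,0],[0,0,0],20],
  ],
)

```text
time: 8.05
ee_pos: [0.5347, 0.0015, 0.0548]
tcp_rot: [-179.4, 0.1, -0.2]
wrist_force: [-0.7, 13.4, -7.7]
opening: 0.0239
grasp_force: 39.7
```

>>> servo_tool(
  moves=[
    [[0,0,0],[-0.0008,0,0],20],
    [[0,0,0],[0,0,0.003],20],
    [[0,0,0],[0,0,0.003],20],
    [[0,0,0],[0,0,0],20],
  ],
)

```text
time: 8.45
ee_pos: [0.534, 0.0015, 0.0484]
tcp_rot: [-179.4, 0.2, -0.2]
wrist_force: [0.8, 12.9, -7.7]
opening: 0.0239
grasp_force: 39.8
```

The knob is below the bed-rest height and the spring is still pulling down, so the pin is in the next hole. I'll lower it the rest of the way, release and retreat upward.

>>> servo_tool(
  moves=[
    [[0,0,0],[0,0,0.003],20],
    [[0,0,0],[0,0,0.001],20],
    [[0,0,0],[0,0,0],20],
    [[0,0,0],[0,0,0],50],
    [[0,0,0],[0,0,0],50],
    [[0,0,0],[0,0,0],50],
    [[0,0,0],[0,0,-0.03],50],
    [[0,0,0],[0,0,-0.045],50],
    [[0,0,0],[0,0,-0.045],50],
    [[0,0,0],[0,0,0],50],
    [[0,0,0],[0,0,0],50],
  ],
)

```text
time: 9.55
ee_pos: [0.5358, -0.0016, 0.1673]
tcp_rot: [-179.6, -0.2, -0.3]
wrist_force: [0.4, -0.5, -1.0]
opening: 0.0427
grasp_force: 0.0
```

```bash
cat >> h.py <<'E'
def cloud(cam):
    a,d=camera(cam); c=calibration(cam); K,R,t=[np.asarray(c[k]) for k in("camera_matrix","R","t")]
    v,u=np.mgrid[0:400,0:640]; W=(np.stack([u,v,np.ones_like(u)],-1)@np.linalg.inv(K).T*d[...,None]-t)@R
    W[d<=0]=-9; return a,W
def box(W,x,y,z):
    m=(W[...,0]>x[0])&(W[...,0]<x[1])&(W[...,1]>y[0])&(W[...,1]<y[1])&(W[...,2]>z[0])&(W[...,2]<z[1])
    p=W[m]; r=cv2.minAreaRect(p[:,:2].astype(np.float32)); return len(p),np.round(r[0],4),np.round(r[1],4),round(r[2],1),"z",np.round(np.median(p[:,2]),4)
E
python3 - <<'E'
from h import *
o=get_obs(); print(o["time"],o["ee_pos"],o["tcp_rot"],o["wrist_force"])
a,W=cloud("wrist"); cv2.imwrite("pics/w3.png",a[:,:,::-1])
print("knob",box(W,(.5,.56),(-.03,.03),(.05,.08)))
print("stub",box(W,(.572,.612),(-.03,.03),(.05,.07)))
marks(["knob","block_first_mid","tray","block_done_mid"],"wrist")
E
```

```text
9.55 [ 0.53575308 -0.00162569  0.16730109] [-1.79632097e+02 -1.53314828e-01 -2.85659112e-01] [ 0.37039868 -0.47527991 -1.04725867]
knob (988, array([0.5331, 0.0026]), array([0.0267, 0.0267]), 30.9, 'z', np.float64(0.0592))
stub (541, array([0.5933, 0.0018]), array([0.0159, 0.0155]), 0.1, 'z', np.float64(0.0558))
wrist knob 0.71 [0.5336 0.003  0.0504]
wrist tray 0.93 [0.5638 0.24   0.0007]
wrist block_done_mid 0.86 [0.5973 0.111  0.0134]
```

View pics/w3.png

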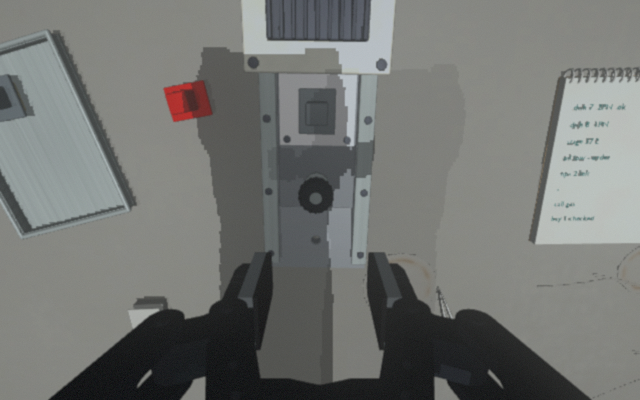

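The wrist view shows the carriage out one hole, with the knob at (316,195). The first block is in the open at (316,112), about 60 mm ahead of the knob. I'll move over the block.

>>> servo_tool(
  moves=[
    [[0,0,0],[0.03,-0.002,0],50],
    [[0,0,0],[0.0275,-0.0025,0],50],
    [[0,0,0],[0,0,0.04],50],
    [[0,0,0],[0,0,0.04],50],
    [[0,0,0],[0,0,0.01],50],
    [[0,0,0],[0,0,0],50],
    [[0,0,0],[0,0,0],50],
  ],
)

```text
time: 10.5
ee_pos: [0.593, 0.0015, 0.0776]
tcp_rot: [-179.5, -0.1, -0.1]
wrist_force: [0.3, -0.4, 0.1]
opening: 0.0424
grasp_force: 0.0
```

>>> servo_tool(
  moves=[
    [[0,0,0.5],[0,0,0.02],50],
    [[0,0,0],[0,-0.0005,0.012],50],
    [[0,0,0],[0,0,0.003],50],
    [[0,0,0],[0,0,0],50],
    [[0,0,0],[0,0,0],50],
  ],
)

```text
time: 11.0
ee_pos: [0.593, -0.0003, 0.042]
tcp_rot: [-179.4, -0.1, -0.3]
wrist_force: [-0.4, 0.2, 0.8]
opening: 0.043
grasp_force: 0.0
```

>>> servo_tool(
  moves=[
    [[-0.5,0,0],[0,-0.0025,0.001],50],
    [[0,0,0],[0,0,0],50],
    [[0,0,0],[0,0,0],10],
    [[0,0,0],[0,0,0],10],
    [[0,0,0],[0,0,0],10],
    [[0,0,0],[0,0,0],10],
    [[0,0,0],[0,0,0],10],
  ],
  force=30,
)

```text
time: 11.7
ee_pos: [0.5926, -0.0, 0.0402]
tcp_rot: [-179.8, -0.0, -0.1]
wrist_force: [-1.2, 1.0, 3.4]
opening: 0.0152
grasp_force: 32.8
```

>>> servo_tool(
  moves=[
    [[0,0,0],[0,0,-0.005],10],
    [[0,0,0],[0,0,-0.005],10],
    [[0,0,0],[0,0,-0.01],10],
    [[0,0,0],[0,0,-0.02],10],
    [[0,0,0],[0,0,-0.03],10],
    [[0,0,0],[0,0,-0.03],10],
    [[0,0,0],[0,0,0],10],
    [[0,0,0],[0,0,0],10],
  ],
)

```text
time: 12.5
ee_pos: [0.593, -0.0005, 0.1412]
tcp_rot: [-179.8, -0.1, -0.1]
wrist_force: [0.0, -0.0, -1.1]
opening: 0.0151
grasp_force: 32.5
```

```bash
python3 - <<'E'
from h import *
o=get_obs(); print(o["time"],o["ee_pos"],o["tcp_rot"],o["opening"],o["grasp_force"])
a,W=cloud("wrist"); cv2.imwrite("pics/w4.png",a[:,:,::-1])
print("rim",box(W,(.44,.69),(.14,.34),(.011,.02)))
print("done stub",box(W,(.5,.68),(.2,.3),(.028,.045)))
E
```

```text
12.5 [ 5.93029906e-01 -5.19708123e-04  1.41194098e-01] [-1.79824866e+02 -1.02921086e-01 -8.82616070e-02] 0.015082164873074717 32.45318412780762
rim (2778, array([0.5667, 0.2404]), array([0.1549, 0.1103]), 14.3, 'z', np.float64(0.0132))
done stub (0, array([0., 0.]), array([0., 0.]), 0.0, 'z', np.float64(nan))
  return _methods._mean(a, axis=axis, dtype=dtype,
  ret = ret.dtype.type(ret / rcount)
```

View pics/w4.png

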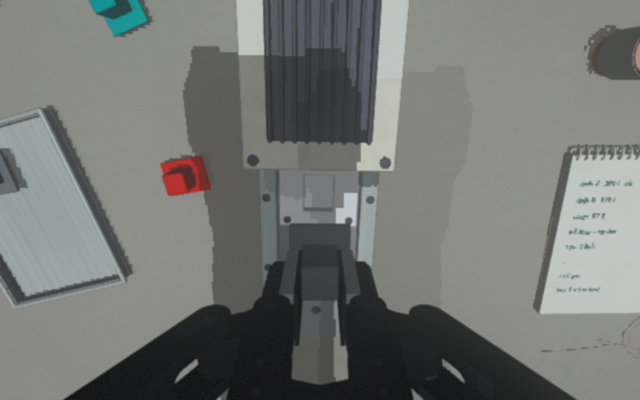

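The block is held at (320,260) and its cavity at (318,190) is empty. The tray's centre is (0.567, 0.240) with yaw 14°, and the finished block is at about (0.605, 0.256). I'll place at (0.543, 0.234), on the tray's -x side.

>>> servo_tool(
  moves=[
    [[0,0,0],[-0.005,-0.025,0],10],
    [[0,0,0],[-0.008,-0.036,0],10],
    [[0,0,0],[-0.009,-0.04,0],10],
    [[0,0,0],[-0.009,-0.04,0],10],
    [[0,0,0],[-0.009,-0.04,0],10],
    [[0,0,0],[-0.006,-0.03,0],10],
    [[0,0,0],[-0.004,-0.023,0],10],
    [[0,0,0],[0,0,0.03],10],
    [[0,0,0],[0,0,0.03],10],
    [[0,0,0],[0,0,0.015],10],
    [[0,0,0],[0,0,0],10],
    [[0,0,0],[0,0,0],10],
  ],
)

```text
time: 13.75
ee_pos: [0.5359, 0.1225, 0.0751]
tcp_rot: [-174.9, 0.0, 10.3]
wrist_force: [0.5, -0.3, -0.1]
opening: 0.0152
grasp_force: 32.5
```

```bash
python3 - <<'E'
from h import *
o=get_obs(); print(o["time"],o["ee_pos"],o["tcp_rot"],o["opening"],o["grasp_force"],o["wrist_force"])
a,W=cloud("wrist"); cv2.imwrite("pics/w5.png",a[:,:,::-1])
print("rim",box(W,(.44,.69),(.14,.34),(.011,.019)))
print("done stub",box(W,(.575,.68),(.2,.3),(.028,.045)))
E
```

```text
13.75 [0.53594736 0.12247051 0.07508025] [-1.74932212e+02  4.55664556e-02  1.02933052e+01] 0.01521041022051726 32.45877206325531 [ 0.50469512 -0.29396956 -0.10428451]
rim (8703, array([0.5664, 0.2408]), array([0.1517, 0.111 ]), 14.6, 'z', np.float64(0.0147))
done stub (1264, array([0.6045, 0.2585]), array([0.0156, 0.0173]), 10.8, 'z', np.float64(0.0359))
```

View pics/w5.png

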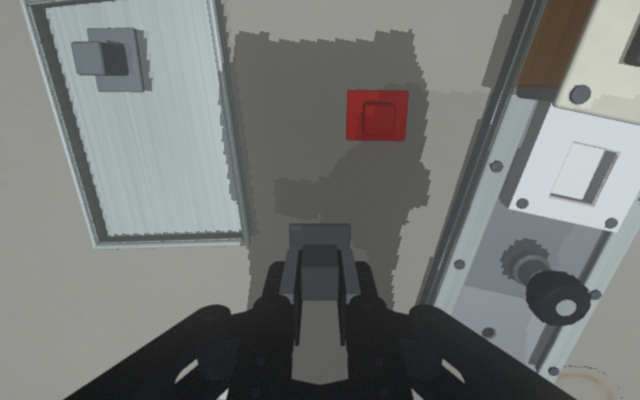

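```bash
python3 - <<'E'
from h import *
o=get_obs(); print(np.round(o["q"],2),np.round(o["qd"],2),np.round(o["joint_efforts"],1))
E
```

```text
[ 10.24   4.75  -7.49  77.73   5.06 179.95] [-0.15 -0.32  0.55 -0.2  -0.04  0.04] [  0.1 -50.8  45.4   0.    0.3  -0. ]
```

>>> servo_tool(
  moves=[
    [[0,0,0],[0,0,-0.03],10],
    [[0,0,0],[0,0,-0.015],10],
    [[0,0,0],[0,0,0],10],
  ],
)

```text
time: 14.1
ee_pos: [0.5384, 0.1186, 0.1228]
tcp_rot: [-174.9, -0.3, 10.3]
wrist_force: [0.4, 0.0, -0.1]
opening: 0.0151
grasp_force: 32.4
```

```bash
python3 - <<'E'
from h import *
o=get_obs(); print(np.round(o["ee_pos"],4),o["tcp_rot"],np.round(o["q"],2))
E
```

```text
[0.5384 0.1186 0.1228] [-174.93862201   -0.27566627   10.26849711] [  9.81   4.05  -3.02  82.7    5.06 179.54]
```

Joint 6 is at its +180° limit: the tool yaw must stay above joint 1's angle as I go left. I'll turn the tool to a yaw of about 36° and level it first.

>>> servo_tool(
  moves=[
    [[0,0,-3],[0,0,0],10],
    [[-5,0,0],[0,0,0],10],
    [[0,0,-8],[0,0,0],10],
    [[0,0,-8],[0,0,0],10],
    [[0,0,-7],[0,0,0],10],
    [[0,0,0],[0,0,0],10],
    [[0,0,0],[0,0,0],10],
  ],
)

```text
time: 14.8
ee_pos: [0.5365, 0.1185, 0.1189]
tcp_rot: [180.0, -0.2, 36.1]
wrist_force: [-0.2, -0.1, -1.0]
opening: 0.0151
grasp_force: 32.4
```

>>> servo_tool(
  moves=[
    [[0,0,0],[0.0183,-0.0224,0],10],
    [[0,0,0],[0.0183,-0.0224,0],10],
    [[0,0,0],[0.0183,-0.0224,0],10],
    [[0,0,0],[0.0183,-0.0224,0],10],
    [[0,0,0],[0,0,0.03],10],
    [[0,0,0],[0,0,0.03],10],
    [[0,0,0],[0,0,0],10],
    [[0,0,0],[0,0,0],10],
  ],
)

```text
time: 15.6
ee_pos: [0.5424, 0.234, 0.0596]
tcp_rot: [180.0, -0.2, 36.2]
wrist_force: [0.4, 0.0, 0.5]
opening: 0.015
grasp_force: 32.4
```

>>> servo_tool(
  moves=[
    [[0,0,0],[0,0,0.02],10],
    [[0,0,0],[0,0,0.012],10],
    [[0,0,0],[0,0,0.006],10],
    [[0,0,0],[0,0,0],10],
    [[0,0,0],[0,0,0],10],
  ],
)

```text
time: 16.1
ee_pos: [0.5431, 0.2343, 0.0221]
tcp_rot: [180.0, -0.2, 36.3]
wrist_force: [0.6, -0.1, -0.3]
opening: 0.015
grasp_force: 32.4
```

>>> servo_tool(
  moves=[
    [[0,0,0],[0,0,0.002],10],
    [[0,0,0],[0,0,0.001],10],
    [[0,0,0],[0,0,0],10],
  ],
)

```text
time: 16.4
ee_pos: [0.5428, 0.2342, 0.0184]
tcp_rot: [180.0, -0.2, 36.3]
wrist_force: [0.5, 0.4, -0.7]
opening: 0.0152
grasp_force: 32.4
```

>>> servo_tool(
  moves=[
    [[0,0,0],[0,0,0.001],10],
    [[0,0,0],[0,0,0],10],
  ],
)

```text
time: 16.6
ee_pos: [0.5429, 0.2343, 0.0182]
tcp_rot: [180.0, -0.2, 36.3]
wrist_force: [-2.1, -1.1, 6.0]
opening: 0.015
grasp_force: 33.2
```

Contact is felt (6 N). Release and retreat straight up.

>>> servo_tool(
  moves=[
    [[0,0,0],[0,0,0],40],
    [[0,0,0],[0,0,0],40],
    [[0,0,0],[0,0,0],40],
    [[0,0,0],[0,0,0],40],
    [[0,0,0],[0,0,-0.015],40],
    [[0,0,0],[0,0,-0.03],40],
    [[0,0,0],[0,0,-0.045],40],
    [[0,0,0],[0,0,-0.045],40],
    [[0,0,0],[-0.04,0,0],40],
    [[0,0,0],[-0.04,0,0],40],
    [[0,0,0],[0,0,0],40],
    [[0,0,0],[0,0,0],40],
  ],
)

```text
time: 17.8
ee_pos: [0.4779, 0.1865, 0.1535]
tcp_rot: [179.9, -0.3, 36.3]
wrist_force: [-0.5, 1.2, -0.5]
opening: 0.0343
grasp_force: 0.0
```

```bash
python3 - <<'E'
from h import *
o=get_obs(); print(o["time"],o["ee_pos"],o["wrist_force"])
a,W=cloud("wrist"); cv2.imwrite("pics/w6.png",a[:,:,::-1])
print("first stub",box(W,(.51,.575),(.2,.27),(.028,.045)))
print("done stub",box(W,(.58,.68),(.2,.3),(.028,.045)))
b,V=cloud("top")
print("knob",box(V,(.5,.56),(-.03,.03),(.052,.08)))
E
```

```text
17.8 [0.4778949  0.18646165 0.15352599] [-0.51423955  1.1649209  -0.49353619]
first stub (543, array([0.545 , 0.2368]), array([0.0154, 0.0156]), 36.3, 'z', np.float64(0.035))
done stub (0, array([0., 0.]), array([0., 0.]), 0.0, 'z', np.float64(nan))
knob (110, array([0.5359, 0.0028]), array([0.024 , 0.0257]), 55.0, 'z', np.float64(0.0622))
  return _methods._mean(a, axis=axis, dtype=dtype,
  ret = ret.dtype.type(ret / rcount)
```

View pics/w6.png

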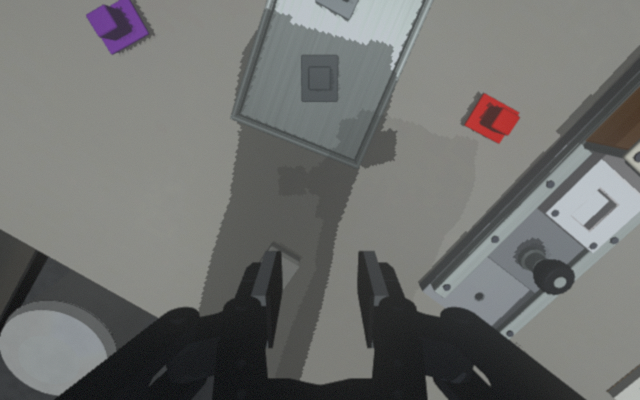

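The first block stands upright in the tray at (320,78). The finished block's plate is just visible at (338,8), and the knob is down at the next hole. I'll hand the job in.

```bash
python3 -c "
from workcell import *
print(job_done())"
```

```text
the job is handed in; nothing more can be done
None
```

I handed the job in at about 18 s. The carriage is locked one hole out, and the first block stands upright in the tray about 60 mm from the finished one. On the first descent a finger pressed on the knob top (69 N at the wrist, under the 120 N limit). I could not see the second block under the hood, and no verdict came back.

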